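Put the finger plane away in the bench till with the flush lid

ROBOT

A 7-joint arm with a two-finger parallel gripper is mounted at the origin on the work surface. World frame = base frame: x ahead of the robot, y to its left, z up, the work surface at z = 0. Lengths are in mm, angles in rad, forces in N, time in s.
With the tool pointing down it reaches from about 425 to 875 mm from the base axis. Payload 9.9 kg.
Tool frame: the origin (TCP) lies at the very end of the fingers, on their centre line; the grasp point (between the pads) lies 19 mm behind it; z points along the fingers, y is the line along which they close (so a half turn about z gives the same grasp; the last joint's range is limited). The gripper opens to 85 mm and grips with 20 to 120 N. Pads are 22 mm wide; open, the fingers measure 114 mm over their backs; the gripper's body (76 mm by 85 mm) begins 54 mm behind the grasp point. The pads swing forward as they close: fully open they stand 13 mm farther back than shut.
Start: joints at [1.054, 0.576, 0.025, 1.437, -0.015, 1.129, -0.057], TCP at [283.109, -612.763, 231.289] pointing down, gripper open.
Joint ranges: [-2.76, 2.76], [-0.34, 2.15], [-1.52, 1.57], [0.19, 2.46], [-1.09, 4.23], [0.17, 1.99], [-2.82, 2.82]. Speed limits (rad/s): [2.22, 2.22, 3.01, 3.01, 3.14, 3.14, 3.14].

INTERFACE

Orientations are given as [roll, pitch, yaw] about the fixed x, y, z axes, in that order (R = Rz(yaw) Ry(pitch) Rx(roll)).
In Python, from bench import env gives the robot as it stands.
- The arm moves only by the tool apply_moves, never from a script. Its argument "motion" is a list of rows, each a list of 3 entries, a list of its own where there are three numbers: the finger opening in m, from 0 to 0.0854, then the shift along the tool's x, y, z in m, then the turn about the tool's z in degrees. A call has 1 to 5 rows; each row shifts and turns the commanded pose from where the row before left it, along the tool's axes as they then stand; what a row does not reach is not made up. A row lasts 1/10 s, in which the tool goes at most 50 mm and 8.59 degrees, less where a joint would pass 70% of its speed; a pose out of reach is approached as far as the arm can. A call is refused whole if a number of a shift passes 0.05 or a number of a turn 8.59, either way. A call with a gripper value outside its range is refused whole. The fingers move at their own pace and stop on an object; "squeeze" is the grip in N (left out, the last holds). Time passes only in rows, so rows that do not move let the fingers close. It gives the time, the measured TCP pose, the force, the opening and the grip force at its end, in the units of the state.
- env.observe(): the state, without advancing time (a new reading comes with each control period).
- env.capture(name): name is "scene" or "top" or "wrist"; returns a dict with "color" (384x512x3 uint8, red, green, blue), "range_z" (384x512 float32, mm along the optical axis (not along the pixel's ray), 0 where there is no reading), "K" (3x3 intrinsics, pixels), "R" (3x3) and "t" (3): a world point X has camera coordinates R X + t; the wrist camera has in their place "tool_from_camera" (4x4, takes a point from camera to tool coordinates, whose origin is the TCP and whose axes are the flange's). Camera axes: x right, y down, z forward; pixel columns grow to the right and rows downward; lengths in mm; the calibration is good to about 2 mm. A picture is of the moment at which its call begins: read the wrist's pose just before it.
- env.sign_off(): hands the job in; it is judged then, once.
The state is a dict: "time_s": time; "qpos": joint angles; "qd": joint speeds; "joint_torque": joint torques, N m; "tool_pos": TCP position; "tool_rot": TCP orientation; "wrist_force": force on the tool from outside, world axes, zero at the start; "wrist_torque": the same for the moment, N m; "finger_gap": opening from 0.0 (shut) to 1.0 (fully open); "grip_force": force on a finger pad.
Only numpy, scipy, OpenCV 4.12 (cv2) and the standard library are available. Lean on these libraries where they do the work, as an engineer would, in place of code of your own. Each camera call takes 0.05 s, during which the arm holds its last target. There are 200 camera calls.

TASK

Slide the dark flush lid of the wooden bench till fully open, set the little brass finger plane gently on the floor of the well, standing on its sole, and slide the lid fully shut again. The lid has no handle and is thin: press on it only as hard as it needs to follow the fingertip. Leave the glue bottle, the cork block and the jar where they stand.

Things in the scene. Friction and masses are not known exactly. Their poses are not given: they have to be found in the camera images.
- till: Low beech box screwed to the bench (fixed), 130 mm (x) by 300 mm (y), 56 mm high; origin at the centre of its underside, z up, may stand turned about z. Walls 12 mm thick; brass strips on the long walls lap 4 mm over the lid's edges and leave 98 mm free between them (x within 49 mm). Half at -y: the open well. Half at +y (y = -8 to 138 mm): solid up to 44 mm, the lid lies over it when open.
- well (a point): Centre of the well's floor, 6 mm above the bench, axes as the till's. Inside, the well is 106 mm (x) by 130 mm (y), 50 mm deep from the brass strips; empty at the start. The floor is rigid: the plane may be pushed onto it with 40 N at most and must not fall more than 10 mm.
- lid_shut (a point): Point fixed to the till, over the lid's centre when the lid is fully shut, level with the top of the brass strips (56 mm above the bench). The lid: dark wooden panel, 138 mm long (till's y), 4 mm thick, no handle or notch; its ends butt against the end walls when shut or open, so it follows only fingertips pressed on its top. About 4 N along the grooves moves it; fingers pressed more lightly than some 7 to 9 N slip.
- lid_open (a point): Same, over the lid's centre when it is fully open. The panel is bowed by an amount not measured: its top lies anywhere from 1.3 to 4.8 mm below this height, the same for the whole lid during a run. It springs down about 1 mm for each 15 N. It cracks if fingers or arm press on the till or lid with more than 16 N.
- lid (a joint): How far the lid has slid towards the till's +y, in m: 0 = fully shut (over the well), 0.138 = fully open. It stays where it is left.
- plane: Instrument maker's finger plane of brass, about 0.16 kg, loose, standing on its sole. Body 60 mm long (x, round ends), 24 mm wide (y, flat sides over the middle 36 mm), 22 mm high; a 14 mm wide steel iron leans back towards -x, up to 38 mm high. Origin at the centre of the sole, z up. On one of three spots, shared with glue bottle and cork block.
- glue: Bystander: white glue bottle with a yellow nozzle, 36 mm across, 88 mm high, standing loose; origin at the centre of its underside.
- cork: Bystander: cork sanding block 80 x 45 x 28 mm (x, y, z), lying loose; origin at the centre of its underside.
- jar: Bystander: amber jar with a red lid, 64 mm across, 85 mm high, standing loose; origin at the centre of its underside.

How it is judged:
By the outcome, as a careful person would: the job done as asked, in the order asked, and still so for the second after the job is handed in, with the robot touching nothing.
It also fails if it takes over 70 s, if anything falls off the work surface, if the arm or the gripper's body presses on something with over 40 N, if the wrist force passes 120 N, or if a joint passes its speed limit or range.

## Working session

There is one attempt and no reset: what is moved stays moved. The work goes in short steps, Python scripts to look and compute and a tool call to move; the robot and the scene stay as the last step left them, time stands still between calls to the robot, and variables do not carry over. Pictures are saved under pics/ and viewed, at most 13 in all, crops included, and the job is handed in when it is done.

Besides the shell and the picture viewer there is one more tool, called after ">>>" as a command line: name --argument value ..., lists and objects as JSON in quotes. apply_moves: Moves the arm, as the interface text tells. Its arguments: {"type":"object","properties":{"motion":{"type":"array"},"squeeze":{"type":"number"}},"required":["motion"]}

```bash
mkdir -p pics; ls; cat > h.py <<'E'
import numpy as np, cv2
from bench import env
def save(c,n): cv2.imwrite(f'pics/{n}.png',c['color'][:,:,::-1])
def world(c,u,v,z=None):
    K,R,t=map(np.array,(c['K'],c['R'],c['t']))
    d=c['range_z'][v,u]
    r=np.linalg.inv(K)@[u,v,1]
    if z is None: return R.T@(r*d-t)
    o=-R.T@t; w=R.T@r
    return o+w*(z-o[2])/w[2]
E
python3 - <<'E'
from h import *
import pickle
s=env.observe(); print(s)
a=env.capture('top'); b=env.capture('scene')
pickle.dump((a,b),open('c.pkl','wb'))
save(a,'top');save(b,'scene')
print(a['K'],a['R'],a['t'])
E
```

```text
pics
{'time_s': 0.0, 'qpos': array([ 1.05417801,  0.57655585,  0.0248329 ,  1.43791167, -0.01494802,
        1.12898704, -0.05647117]), 'qd': array([ 2.31661733e-03,  1.28929215e-04,  2.56598267e-05,  1.05069350e-03,
        1.92039432e-04,  8.47696727e-04, -5.83031000e-04]), 'joint_torque': array([-2.81387584e-04, -7.65759516e+01,  2.24977858e+00, -2.85965234e+01,
        1.53004902e-02,  1.28163761e-02, -7.41323930e-06]), 'tool_pos': array([ 282.92239799, -612.34897283,  230.42516675]), 'tool_rot': array([-3.13991982e+00,  1.29175416e-04,  4.32912955e-01]), 'wrist_force': array([-0.11474194, -0.59174444, -0.45258762]), 'wrist_torque': array([-0.02144503,  0.04473254,  0.01711912]), 'grip_force': 0.0, 'finger_gap': 1.0005372500872}
[[454.46615909   0.         253.90155334]
 [  0.         454.46615909 195.2393329 ]
 [  0.           0.           1.        ]] [[ 0.01185927 -0.99989719  0.00806067]
 [-0.99750367 -0.01239131 -0.06951898]
 [ 0.06961172 -0.0072161  -0.99754806]] [  49.0644481   511.13275479 1141.73531354]
```

View pics/top.png

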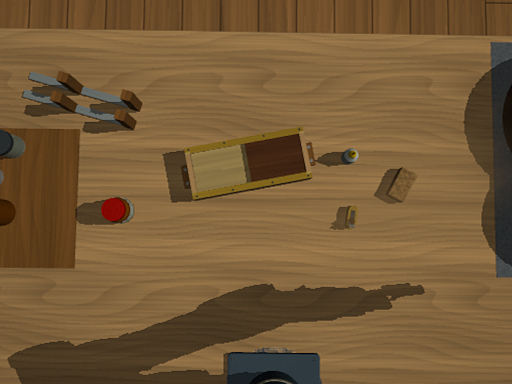

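View pics/scene.png

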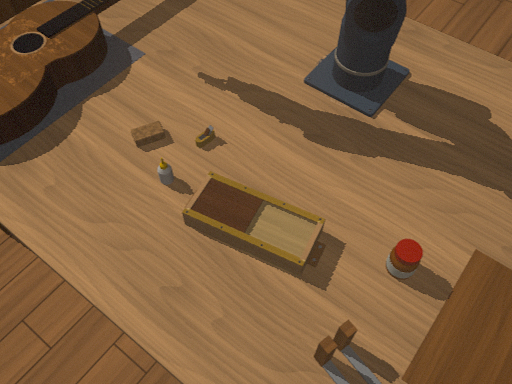

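The top view shows the till centred near (249,163), with the dark lid on its right half (corners ~(186,150), (302,128), (312,179), (193,199)). The plane is at (350,216), the glue at (350,156), the cork at (402,184) and the jar at (116,210). I'll enlarge the till and plane.

```bash
python3 - <<'E'
from h import *
import pickle
a,b=pickle.load(open('c.pkl','rb'))
im=a['color'][:,:,::-1]
x=cv2.resize(im[120:210,175:325],None,fx=5,fy=5,interpolation=cv2.INTER_CUBIC)
y=cv2.resize(im[190:240,325:375],(450,450),interpolation=cv2.INTER_CUBIC)
cv2.imwrite('pics/till.png',x); 
y2=cv2.resize(b['color'][115:155,185:225,::-1],(300,300),interpolation=cv2.INTER_CUBIC)
o=np.zeros((450,760,3),np.uint8);o[:,:450]=y;o[:300,455:755]=y2
cv2.imwrite('pics/plane.png',o)
# till segmentation by height
H,W=a['range_z'].shape
vv,uu=np.mgrid[0:H,0:W]
P=np.stack([uu,vv,np.ones_like(uu)],-1)@np.linalg.inv(a['K']).T*a['range_z'][...,None]
Wd=(P-a['t'])@a['R']
Wd=Wd.astype(float)
np.save('w.npy',Wd)
m=np.zeros((H,W),bool);m[115:215,175:325]=1
m&=(Wd[...,2]>45)&(Wd[...,2]<70)
p=Wd[m];print(len(p),np.percentile(p[:,2],[5,50,95]))
n,l,st,ce=cv2.connectedComponentsWithStats(m.astype(np.uint8))
p=Wd[l==1+np.argmax(st[1:,4])]
r=cv2.minAreaRect(p[:,:2].astype(np.float32));print(r,cv2.boxPoints(r))
m=np.zeros((H,W),bool);m[200:235,335:365]=1
m&=(Wd[...,2]>12)&(Wd[...,2]<60)
p=Wd[m];r=cv2.minAreaRect(p[:,:2].astype(np.float32));print(len(p),r,cv2.boxPoints(r),p[:,2].max(),p[p[:,2]>30].mean(0),p.mean(0))
for n,(u,v) in dict(jar=(116,210),glue=(350,156),cork=(404,180)).items(): print(n,Wd[v,u])
E
```

```text
5135 [45.6800655  54.91097998 59.19758229]
((588.901123046875, 72.71293640136719), (130.77357482910156, 300.4977722167969), 11.360335350036621) [[495.1996   207.1383  ]
 [554.39124  -87.472046]
 [682.60266  -61.712433]
 [623.411    232.89792 ]]
222 ((457.647705078125, -191.92239379882812), (24.83726692199707, 57.70814895629883), 80.03091430664062) [[ 427.0794  -199.1584 ]
 [ 483.91626 -209.14864]
 [ 488.216   -184.68639]
 [ 431.37915 -174.69615]] 41.60052870928949 [ 441.14710162 -189.83703152   35.8521445 ] [ 457.1460356  -190.73244145   24.73266249]
jar [466.31534111 384.96647077  85.25435976]
glue [ 607.0167746  -180.03490782   65.54489357]
cork [ 553.22938727 -325.25312472   28.84268536]
```

View pics/till.png

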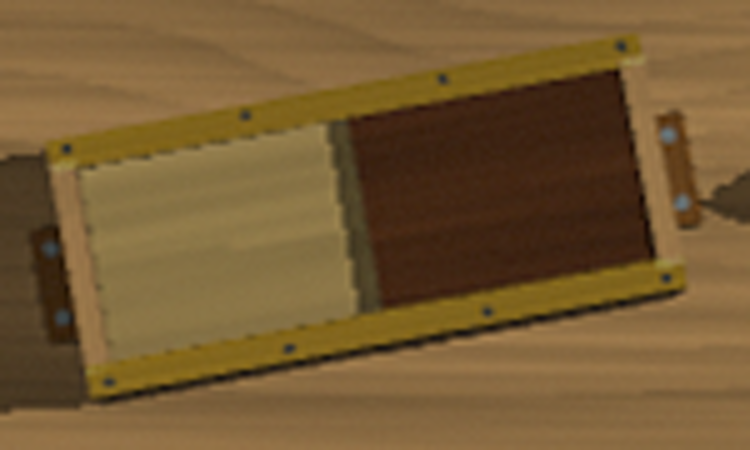

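View pics/plane.png

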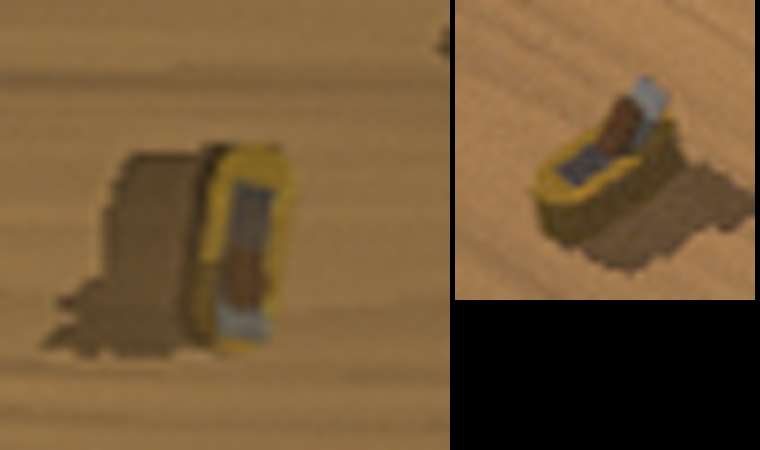

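The till's height, its 130.8×300.5 outline and the plane's 25×58 outline all match the given sizes. Till: centre (589,73), yaw 11.4°. Plane: (458,-192), yaw about -10°, iron towards low x. Next I close the fingers and go above the lid centre (602,5).

>>> apply_moves --motion '[[0, [0, 0, 0], 6.7], [0, [0, 0, 0], 6.7], [0, [0.027, -0.034, 0], 0], [0, [0.027, -0.034, 0], 0], [0, [0.027, -0.034, 0], 0]]' --squeeze 30

```text
time_s: 0.6
tool_pos: [342.7, -495.2, 230.7]
tool_rot: [-3.141, 0.0, 0.198]
wrist_force: [1.4, 0.2, 0.5]
finger_gap: 0.145
grip_force: 0.0
```

>>> apply_moves --motion '[[0, [0.027, -0.034, 0], 0], [0, [0.027, -0.034, 0], 0], [0, [0.027, -0.034, 0], 0], [0, [0.027, -0.034, 0], 0], [0, [0.027, -0.034, 0], 0]]'

```text
time_s: 1.1
tool_pos: [441.5, -301.7, 231.1]
tool_rot: [-3.141, 0.0, 0.199]
wrist_force: [0.6, -0.5, -0.5]
finger_gap: -0.002
grip_force: 0.0
```

>>> apply_moves --motion '[[0, [0.027, -0.034, 0], 0], [0, [0.027, -0.034, 0], 0], [0, [0.027, -0.034, 0], 0], [0, [0.027, -0.034, 0], 0], [0, [0.027, -0.034, 0], 0]]'

```text
time_s: 1.6
tool_pos: [540.2, -108.4, 231.1]
tool_rot: [-3.142, 0.0, 0.199]
wrist_force: [0.7, -1.0, -0.2]
finger_gap: -0.002
grip_force: 0.0
```

>>> apply_moves --motion '[[0, [0, 0, 0.04], 0], [0, [0, 0, 0.04], 0], [0, [0, 0, 0.02], 0], [0, [0, 0, 0], 0], [0, [0, 0, 0], 0]]'

```text
time_s: 2.1
tool_pos: [539.9, -110.2, 131.6]
tool_rot: [-3.141, 0.0, 0.199]
wrist_force: [0.2, -0.4, 0.1]
finger_gap: 0.002
grip_force: 0.0
```

>>> apply_moves --motion '[[0, [0.028, -0.0335, 0], 0], [0, [0.028, -0.0335, 0], 0], [0, [0.028, -0.0335, 0], 0], [0, [0, 0, 0.03], 0], [0, [0, 0, 0], 0]]'

```text
time_s: 2.6
tool_pos: [601.6, 6.4, 100.3]
tool_rot: [-3.141, 0.002, 0.201]
wrist_force: [-1.3, -0.4, -1.0]
finger_gap: 0.0
grip_force: 0.0
```

>>> apply_moves --motion '[[0, [0, 0, 0.02], 0], [0, [0, 0, 0.015], 0], [0, [0, 0, 0], 0], [0, [0, 0, 0], 0], [0, [0, 0, 0], 0]]'

```text
time_s: 3.1
tool_pos: [603.1, 4.3, 68.0]
tool_rot: [3.141, -0.002, 0.198]
wrist_force: [0.3, -0.4, -0.2]
finger_gap: -0.003
grip_force: 0.0
```

```bash
python3 - <<'E'
from h import *
F=[];
for i in range(3):
    c=env.capture('wrist'); s=env.observe();F.append(s['wrist_force'])
print(np.round(F,2),s['tool_pos'],s['time_s'])
save(c,'w1')
E
```

```text
[[ 0.08  0.16 -0.16]
 [-0.16 -0.28 -0.06]
 [-0.09  0.53 -0.39]] [602.78536603   4.78442421  67.32114802] 3.25
```

View pics/w1.png

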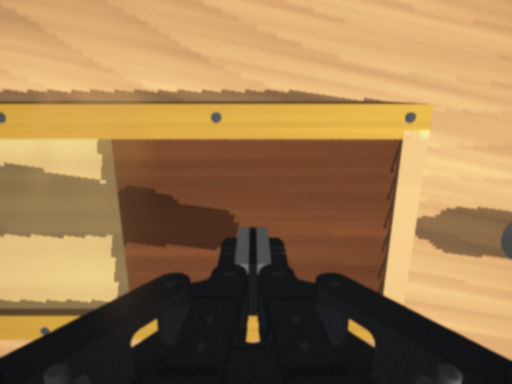

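The wrist view shows the closed tips at about (255,235), centred over the lid, with the till edges parallel to the image. Now I lower in small steps until contact.

>>> apply_moves --motion '[[0, [0, 0, 0.005], 0], [0, [0, 0, 0.004], 0], [0, [0, 0, 0.001], 0], [0, [0, 0, 0], 0], [0, [0, 0, 0], 0]]'

```text
time_s: 3.75
tool_pos: [602.3, 5.0, 56.2]
tool_rot: [-3.142, 0.0, 0.199]
wrist_force: [-0.3, -1.2, 0.8]
finger_gap: 0.0
grip_force: 0.0
```

>>> apply_moves --motion '[[0, [0, 0, 0.001], 0], [0, [0, 0, 0], 0], [0, [0, 0, 0], 0]]'

```text
time_s: 4.05
tool_pos: [602.3, 5.0, 55.3]
tool_rot: [-3.142, 0.0, 0.199]
wrist_force: [-0.6, -0.4, -0.0]
finger_gap: 0.002
grip_force: 0.0
```

>>> apply_moves --motion '[[0, [0, 0, 0.0005], 0], [0, [0, 0, 0], 0], [0, [0, 0, 0], 0]]'

```text
time_s: 4.35
tool_pos: [602.3, 5.0, 54.9]
tool_rot: [-3.142, -0.0, 0.199]
wrist_force: [-0.0, -0.2, 0.6]
finger_gap: 0.004
grip_force: 0.0
```

>>> apply_moves --motion '[[0, [0, 0, 0.0005], 0], [0, [0, 0, 0], 0], [0, [0, 0, 0], 0]]'

```text
time_s: 4.65
tool_pos: [602.3, 5.0, 54.3]
tool_rot: [-3.142, 0.0, 0.199]
wrist_force: [-0.1, 0.1, -0.1]
finger_gap: -0.002
grip_force: 0.0
```

>>> apply_moves --motion '[[0, [0, 0, 0.0004], 0], [0, [0, 0, 0], 0], [0, [0, 0, 0], 0]]'

```text
time_s: 4.95
tool_pos: [602.3, 5.0, 54.0]
tool_rot: [-3.142, -0.0, 0.199]
wrist_force: [-0.8, -0.2, 2.6]
finger_gap: -0.001
grip_force: 1.3
```

>>> apply_moves --motion '[[0, [0, 0, 0.0004], 0], [0, [0, 0, 0], 0], [0, [0, 0, 0], 0]]'

```text
time_s: 5.25
tool_pos: [602.4, 5.0, 53.8]
tool_rot: [-3.142, -0.0, 0.199]
wrist_force: [-2.7, -0.2, 5.6]
finger_gap: 0.001
grip_force: 2.9
```

>>> apply_moves --motion '[[0, [0, 0, 0.0006], 0], [0, [0, 0, 0], 0], [0, [0, 0, 0], 0]]'

```text
time_s: 5.55
tool_pos: [602.4, 5.0, 53.5]
tool_rot: [3.142, -0.0, 0.199]
wrist_force: [-2.3, 0.1, 8.6]
finger_gap: 0.003
grip_force: 4.7
```

>>> apply_moves --motion '[[0, [0, 0, 0.0005], 0], [0, [0, 0, 0], 0], [0, [0, -0.002, 0], 0], [0, [0, -0.003, 0], 0], [0, [0, -0.003, 0], 0]]'

```text
time_s: 6.05
tool_pos: [601.1, 11.2, 53.4]
tool_rot: [3.14, -0.001, 0.198]
wrist_force: [-2.4, -4.8, 11.6]
finger_gap: -0.003
grip_force: 5.8
```

>>> apply_moves --motion '[[0, [0, -0.004, 0], 0], [0, [0, -0.004, 0], 0], [0, [0, -0.005, 0], 0], [0, [0, -0.005, 0], 0], [0, [0, -0.005, 0], 0]]'

```text
time_s: 6.55
tool_pos: [596.6, 33.9, 53.4]
tool_rot: [3.14, -0.001, 0.198]
wrist_force: [-2.0, -4.1, 11.9]
finger_gap: 0.002
grip_force: 5.9
```

```bash
python3 - <<'E'
from h import *
s=env.observe();print(s['tool_pos'],s['wrist_force'])
c=env.capture('wrist'); save(c,'w2')
s=env.observe();print(s['tool_pos'],s['wrist_force'])
E
```

```text
[596.60257608  33.85477409  53.36019266] [-2.03706862 -4.12941669 11.89484775]
[596.3517112   35.10173527  53.2996396 ] [-3.18278302 -2.8954094  12.87336522]
```

View pics/w2.png

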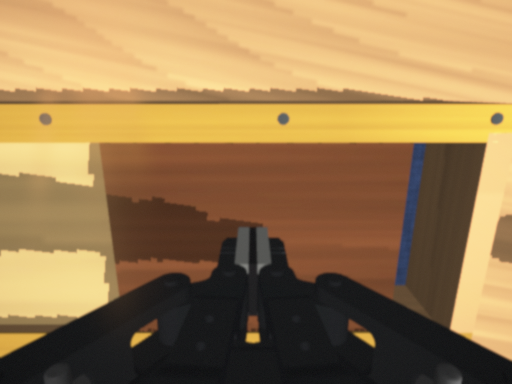

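The lid follows the fingertip: the blue-lined well is opening on the right at x 415–485. Continuing.

>>> apply_moves --motion '[[0, [0, -0.005, -0.0002], 0], [0, [0, -0.006, 0], 0], [0, [0, -0.006, 0], 0], [0, [0, -0.006, 0], 0], [0, [0, -0.006, 0], 0]]'

```text
time_s: 7.1
tool_pos: [590.8, 62.4, 53.4]
tool_rot: [3.14, -0.001, 0.198]
wrist_force: [-1.5, -4.7, 10.5]
finger_gap: 0.006
grip_force: 5.3
```

>>> apply_moves --motion '[[0, [0, -0.006, 0], 0], [0, [0, -0.006, 0], 0], [0, [0, -0.006, 0], 0]]'

```text
time_s: 7.4
tool_pos: [587.3, 80.2, 53.4]
tool_rot: [3.14, -0.001, 0.198]
wrist_force: [-2.5, -4.6, 10.9]
finger_gap: 0.0
grip_force: 5.4
```

>>> apply_moves --motion '[[0, [0, -0.006, 0], 0], [0, [0, -0.006, 0], 0], [0, [0, -0.006, 0], 0], [0, [0, -0.006, 0], 0], [0, [0, -0.006, 0], 0]]'

```text
time_s: 7.9
tool_pos: [581.4, 109.6, 53.4]
tool_rot: [3.14, -0.001, 0.198]
wrist_force: [-1.3, -5.1, 11.9]
finger_gap: -0.002
grip_force: 5.4
```

>>> apply_moves --motion '[[0, [0, -0.006, 0], 0], [0, [0, -0.006, 0], 0], [0, [0, -0.005, 0], 0], [0, [0, -0.003, 0], 0], [0, [0, -0.002, 0], 0]]'

```text
time_s: 8.4
tool_pos: [577.0, 131.5, 53.4]
tool_rot: [3.14, -0.001, 0.198]
wrist_force: [-2.1, -4.5, 11.5]
finger_gap: -0.002
grip_force: 5.5
```

>>> apply_moves --motion '[[0, [0, -0.002, 0], 0], [0, [0, -0.002, 0], 0], [0, [0, -0.002, 0], 0], [0, [0, -0.001, 0], 0]]'

```text
time_s: 8.8
tool_pos: [575.6, 138.2, 53.4]
tool_rot: [3.14, -0.001, 0.198]
wrist_force: [-2.4, -3.1, 10.6]
finger_gap: -0.001
grip_force: 5.5
```

>>> apply_moves --motion '[[0, [0, -0.001, 0], 0], [0, [0, -0.001, 0], 0], [0, [0, 0, 0], 0]]'

```text
time_s: 9.1
tool_pos: [575.3, 139.7, 53.4]
tool_rot: [3.14, -0.001, 0.198]
wrist_force: [-1.1, -5.9, 11.0]
finger_gap: 0.002
grip_force: 5.5
```

>>> apply_moves --motion '[[0, [0, -0.001, 0], 0], [0, [0, -0.001, 0], 0], [0, [0, -0.001, 0], 0], [0, [0, 0, 0], 0]]'

```text
time_s: 9.5
tool_pos: [575.4, 142.1, 53.5]
tool_rot: [3.139, -0.002, 0.197]
wrist_force: [-0.2, -6.8, 9.2]
finger_gap: -0.0
grip_force: 5.0
```

>>> apply_moves --motion '[[0, [0, -0.001, 0], 0], [0, [0, -0.001, 0], 0], [0, [0, 0, 0], 0]]'

```text
time_s: 9.8
tool_pos: [575.1, 144.2, 53.5]
tool_rot: [3.14, -0.002, 0.197]
wrist_force: [1.0, -5.3, 9.9]
finger_gap: 0.003
grip_force: 4.8
```

The fingers now slip at the end stop, so the lid is fully open. Lifting off and moving over the plane, turning to its yaw.

>>> apply_moves --motion '[[0, [0, 0, -0.02], 0], [0, [0, 0, -0.04], 0], [0.085, [0, 0, -0.04], 7.1], [0.085, [0, 0, 0], 7.1], [0.085, [0, 0, 0], 7.1]]'

```text
time_s: 10.3
tool_pos: [574.6, 146.4, 154.1]
tool_rot: [-3.14, -0.002, -0.178]
wrist_force: [-0.0, 0.8, -0.8]
finger_gap: 0.505
grip_force: 0.0
```

>>> apply_moves --motion '[[0.085, [-0.0064, 0.039, 0], 0], [0.085, [-0.0064, 0.039, 0], 0], [0.085, [-0.0064, 0.039, 0], 0], [0.085, [-0.0064, 0.039, 0], 0], [0.085, [-0.0064, 0.039, 0], 0]]'

```text
time_s: 10.8
tool_pos: [508.1, -41.8, 152.5]
tool_rot: [3.142, -0.0, -0.173]
wrist_force: [0.7, -0.2, -0.2]
finger_gap: 0.993
grip_force: 0.0
```

>>> apply_moves --motion '[[0.085, [-0.0064, 0.039, 0], 0], [0.085, [-0.0064, 0.039, 0], 0], [0.085, [-0.0064, 0.039, 0], 0], [0.085, [-0.0064, 0.039, 0], 0], [0.085, [0, 0, 0], 0]]'

```text
time_s: 11.3
tool_pos: [454.3, -195.3, 152.7]
tool_rot: [3.139, 0.0, -0.181]
wrist_force: [0.1, 0.9, 0.5]
finger_gap: 0.995
grip_force: 0.0
```

```bash
python3 - <<'E'
from h import *
env.capture('top');env.capture('top')
s=env.observe();print(s['tool_pos'],s['tool_rot'])
c=env.capture('wrist'); t=env.capture('top')
o=np.zeros((384,800,3),np.uint8);o[:,:512]=c['color'][...,::-1]
o[:173,512:]=cv2.resize(t['color'][120:210,175:325,::-1],(288,173))
cv2.imwrite('pics/w3.png',o)
from scipy.spatial.transform import Rotation as Ro
T=np.array(c['tool_from_camera']);H,W=384,512
vv,uu=np.mgrid[0:H,0:W]
P=(np.stack([uu,vv,np.ones_like(uu)],-1)@np.linalg.inv(c['K']).T)*c['range_z'][...,None]
P=P@T[:3,:3].T+T[:3,3]
X=P@Ro.from_euler('xyz',s['tool_rot']).as_matrix().T+s['tool_pos']
np.save('wx.npy',X)
m=(X[...,2]>12)&(X[...,2]<45)&(c['range_z']>0)&(np.hypot(X[...,0]-458,X[...,1]+192)<45)
p=X[m];print(len(p),p[:,2].max())
for lo,hi in((15,26),(12,45)):
    q=p[(p[:,2]>lo)&(p[:,2]<hi)];r=cv2.minAreaRect(q[:,:2].astype(np.float32));print(r)
print(np.argwhere(m).min(0),np.argwhere(m).max(0))
E
```

```text
[ 456.45472562 -190.43709033  152.54077233] [-3.14152194e+00 -1.55016851e-05 -1.75253282e-01]
1774 39.17795797523367
((461.05279541015625, -195.95126342773438), (24.37933349609375, 56.13819122314453), 80.52239227294922)
((461.05279541015625, -195.95126342773438), (24.37933349609375, 56.13819122314453), 80.52239227294922)
[137 243] [207 271]
```

View pics/w3.png

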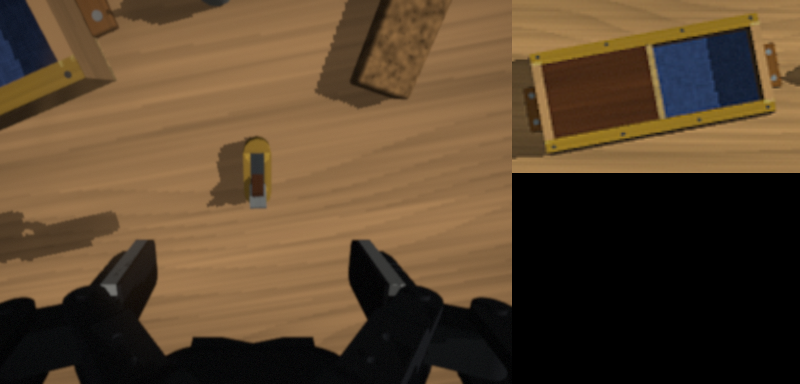

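The top inset shows the lid fully over its bed and the blue well open. In the wrist view the plane is at (257,173), aligned with the tool. Descending at about (459,-194).

>>> apply_moves --motion '[[0.07, [0.003, 0.003, 0.04], 0], [0.07, [0, 0, 0.04], 0], [0.07, [0, 0, 0.035], 0], [0.07, [0, 0, 0.02], 0], [0.07, [0, 0, 0], 0]]'

```text
time_s: 12.0
tool_pos: [458.3, -191.0, 15.2]
tool_rot: [-3.14, 0.005, -0.17]
wrist_force: [-0.9, -0.4, 0.2]
finger_gap: 0.819
grip_force: 0.0
```

>>> apply_moves --motion '[[0.07, [0, 0, 0.008], 0], [0.07, [0, 0, 0.004], 0], [0.07, [0, 0, 0], 0], [0.07, [0, 0, 0], 0]]'

```text
time_s: 12.4
tool_pos: [459.6, -193.2, 6.3]
tool_rot: [3.141, -0.001, -0.173]
wrist_force: [-0.6, -0.4, -0.0]
finger_gap: 0.818
grip_force: 0.0
```

>>> apply_moves --motion '[[0.07, [0, 0, 0.003], 0], [0.04, [0, 0, 0], 0], [0.04, [0, 0, 0], 0], [0.03, [0, 0, 0], 0], [0.02, [0, 0, 0], 0]]' --squeeze 30

```text
time_s: 12.9
tool_pos: [459.2, -193.2, 2.8]
tool_rot: [3.142, -0.0, -0.173]
wrist_force: [-0.4, 0.0, 0.6]
finger_gap: 0.276
grip_force: 29.4
```

>>> apply_moves --motion '[[0.015, [0, 0, 0], 0], [0.01, [0, 0, 0], 0], [0.01, [0, 0, 0], 0], [0.01, [0, 0, 0], 0]]'

```text
time_s: 13.3
tool_pos: [459.3, -193.2, 2.8]
tool_rot: [3.142, -0.0, -0.173]
wrist_force: [-0.9, 0.1, 5.6]
finger_gap: 0.271
grip_force: 30.0
```

>>> apply_moves --motion '[[0.01, [0, 0, -0.005], 0], [0.01, [0, 0, -0.02], 0], [0.01, [0, 0, -0.03], 0], [0.01, [0, 0, -0.04], 0], [0.01, [0, 0, -0.04], 0]]' --squeeze 40

```text
time_s: 13.8
tool_pos: [458.5, -192.9, 138.8]
tool_rot: [-3.141, 0.002, -0.173]
wrist_force: [0.9, 0.5, -2.3]
finger_gap: 0.269
grip_force: 39.5
```

```bash
python3 - <<'E'
from h import *
c=env.capture('wrist'); save(c,'w4'); s=env.observe();print(s['tool_pos'],s['tool_rot'],s['wrist_force'],s['finger_gap'])
E
```

```text
[ 461.13015371 -194.16500324  144.53016484] [ 3.1408042  -0.0066297  -0.17348938] [ 2.77355427 -2.22962448  3.12072423] 0.27365013672080457
```

View pics/w4.png

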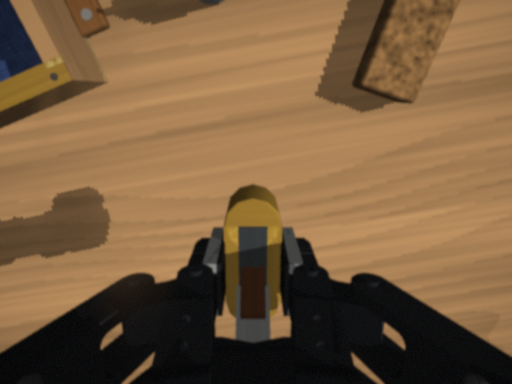

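The plane is held level between the pads near (255,260). Taking it over the well, turning back to the till's yaw.

>>> apply_moves --motion '[[0.01, [0, 0, 0], -7.1], [0.01, [0, 0, 0], -7.1], [0.01, [0, 0, 0], -7.2], [0.01, [0.0256, -0.0232, 0], 0], [0.01, [0.0256, -0.0232, 0], 0]]'

```text
time_s: 14.35
tool_pos: [499.9, -137.9, 137.5]
tool_rot: [-3.142, 0.0, 0.198]
wrist_force: [0.5, -0.4, -2.2]
finger_gap: 0.275
grip_force: 39.6
```

>>> apply_moves --motion '[[0.01, [0.0256, -0.0232, 0], 0], [0.01, [0.0256, -0.0232, 0], 0], [0.01, [0.0256, -0.0232, 0], 0], [0.01, [0.0256, -0.0232, 0], 0], [0.01, [0.0256, -0.0232, 0], 0]]'

```text
time_s: 14.85
tool_pos: [602.8, 3.0, 137.2]
tool_rot: [-3.141, 0.001, 0.201]
wrist_force: [-0.2, -1.0, -2.3]
finger_gap: 0.273
grip_force: 39.6
```

>>> apply_moves --motion '[[0.01, [0, 0, 0], 0], [0.01, [0, 0, 0], 0], [0.01, [0, 0, 0], 0]]'

```text
time_s: 15.15
tool_pos: [601.6, 0.6, 137.2]
tool_rot: [3.141, 0.001, 0.2]
wrist_force: [0.2, 0.5, -2.2]
finger_gap: 0.271
grip_force: 39.6
```

```bash
python3 - <<'E'
from h import *
c=env.capture('wrist'); save(c,'w5'); s=env.observe();print(s['tool_pos'],s['tool_rot'],s['wrist_force'],s['finger_gap'])
E
```

```text
[6.01700077e+02 3.71845210e-01 1.37428099e+02] [3.14111336e+00 9.71512784e-04 1.99130684e-01] [ 0.51910354 -0.75698611 -1.54445152] 0.2695261467324312
```

View pics/w5.png

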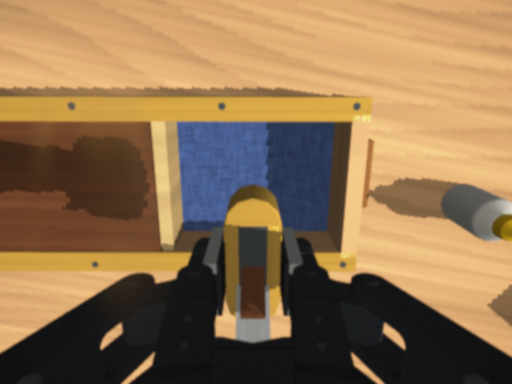

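>>> apply_moves --motion '[[0.01, [0, 0, 0.035], 0], [0.01, [0, 0, 0.035], 0], [0.01, [0, 0, 0.025], 0], [0.01, [0, 0, 0.015], 0], [0.01, [0, 0, 0], 0]]'

```text
time_s: 15.7
tool_pos: [600.5, 0.5, 25.7]
tool_rot: [-3.141, 0.004, 0.199]
wrist_force: [-0.5, -0.4, -1.8]
finger_gap: 0.27
grip_force: 39.6
```

>>> apply_moves --motion '[[0.01, [0, 0, 0.008], 0], [0.01, [0, 0, 0.004], 0], [0.01, [0, 0, 0.003], 0], [0.01, [0, 0, 0], 0], [0.01, [0, 0, 0], 0]]'

```text
time_s: 16.2
tool_pos: [602.7, 1.7, 13.0]
tool_rot: [3.142, -0.001, 0.201]
wrist_force: [0.0, 0.3, -2.1]
finger_gap: 0.269
grip_force: 39.6
```

>>> apply_moves --motion '[[0.01, [0, 0, 0.002], 0], [0.01, [0, 0, 0.001], 0], [0.01, [0, 0, 0], 0]]'

```text
time_s: 16.5
tool_pos: [602.3, 1.7, 9.5]
tool_rot: [-3.142, 0.0, 0.201]
wrist_force: [-0.1, -0.1, -1.4]
finger_gap: 0.27
grip_force: 39.6
```

>>> apply_moves --motion '[[0.01, [0, 0, 0.001], 0], [0.01, [0, 0, 0], 0], [0.01, [0, 0, 0], 0]]'

```text
time_s: 16.8
tool_pos: [602.5, 1.7, 8.9]
tool_rot: [3.142, -0.0, 0.201]
wrist_force: [-1.4, 0.6, 3.7]
finger_gap: 0.271
grip_force: 40.2
```

The plane is on the floor with about 5 N of contact. Releasing, then lifting clear.

>>> apply_moves --motion '[[0.03, [0, 0, 0], 0], [0.04, [0, 0, 0], 0], [0.045, [0, 0, 0], 0], [0.045, [0, 0, 0], 0]]'

```text
time_s: 17.2
tool_pos: [602.5, 1.7, 8.5]
tool_rot: [3.142, 0.0, 0.201]
wrist_force: [0.2, -0.0, 0.4]
finger_gap: 0.524
grip_force: 0.0
```

>>> apply_moves --motion '[[0.045, [0, 0, -0.01], 0], [0.045, [0, 0, -0.03], 0], [0.045, [0, 0, -0.04], 0], [0.045, [0, 0, -0.04], 0], [0, [0, 0, 0], 0]]'

```text
time_s: 17.7
tool_pos: [605.6, 1.6, 134.7]
tool_rot: [3.14, -0.009, 0.2]
wrist_force: [1.0, -0.5, -0.2]
finger_gap: 0.373
grip_force: 0.0
```

```bash
python3 - <<'E'
from h import *
env.capture('top')
c=env.capture('wrist'); save(c,'w6'); s=env.observe();print(s['tool_pos'],s['tool_rot'],s['wrist_force'],s['finger_gap'])
E
```

```text
[602.98792522   1.74090785 130.16290857] [ 3.14132330e+00 -2.67020550e-03  2.00690491e-01] [-0.41909221  1.00221684 -0.78853445] 0.19620725309637999
```

View pics/w6.png

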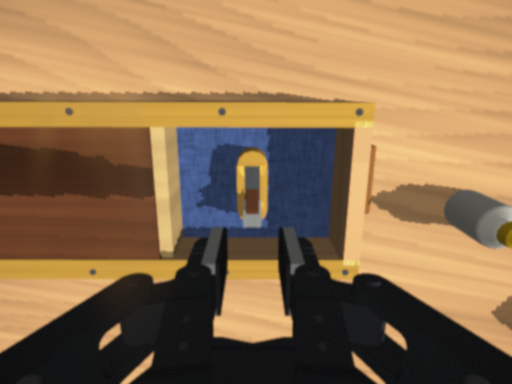

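The plane stands upright on its sole at about (252,190), mid-well. Back to the lid centre with fingers shut.

>>> apply_moves --motion '[[0, [0, -0.036, 0], 0], [0, [0, -0.035, 0], 0], [0, [0, -0.035, 0], 0], [0, [0, -0.035, 0], 0], [0, [0, 0, 0], 0]]' --squeeze 30

```text
time_s: 18.3
tool_pos: [572.0, 146.2, 127.2]
tool_rot: [-3.138, 0.002, 0.208]
wrist_force: [0.4, 1.2, -0.0]
finger_gap: 0.0
grip_force: 0.0
```

>>> apply_moves --motion '[[0, [0, 0, 0.03], 0], [0, [0, 0, 0.025], 0], [0, [0, 0, 0.01], 0], [0, [0, 0, 0], 0], [0, [0, 0, 0], 0]]'

```text
time_s: 18.8
tool_pos: [574.5, 139.6, 63.9]
tool_rot: [3.141, 0.0, 0.2]
wrist_force: [0.0, 0.8, 1.0]
finger_gap: 0.001
grip_force: 0.0
```

>>> apply_moves --motion '[[0, [0, 0, 0.003], 0], [0, [0, 0, 0.002], 0], [0, [0, 0, 0.001], 0], [0, [0, 0, 0], 0], [0, [0, 0, 0], 0]]'

```text
time_s: 19.3
tool_pos: [574.4, 139.9, 57.8]
tool_rot: [-3.142, -0.0, 0.201]
wrist_force: [0.1, -0.8, -0.6]
finger_gap: 0.001
grip_force: 0.0
```

>>> apply_moves --motion '[[0, [0, 0, 0.002], 0], [0, [0, 0, 0.001], 0], [0, [0, 0, 0], 0], [0, [0, 0, 0], 0]]'

```text
time_s: 19.7
tool_pos: [574.3, 139.8, 54.5]
tool_rot: [3.142, 0.0, 0.201]
wrist_force: [-0.3, 0.6, -0.2]
finger_gap: 0.005
grip_force: 0.0
```

>>> apply_moves --motion '[[0, [0, 0, 0.001], 0], [0, [0, 0, 0], 0], [0, [0, 0, 0], 0]]'

```text
time_s: 20.0
tool_pos: [574.4, 139.9, 53.9]
tool_rot: [-3.142, -0.0, 0.201]
wrist_force: [-0.3, -0.4, 4.0]
finger_gap: -0.001
grip_force: 2.2
```

>>> apply_moves --motion '[[0, [0, 0, 0.0008], 0], [0, [0, 0, 0], 0], [0, [0, 0, 0], 0]]'

```text
time_s: 20.3
tool_pos: [574.5, 139.9, 53.5]
tool_rot: [-3.141, -0.001, 0.201]
wrist_force: [-2.6, -0.3, 9.5]
finger_gap: -0.002
grip_force: 4.9
```

>>> apply_moves --motion '[[0, [0, 0, 0.0004], 0], [0, [0, 0, 0], 0], [0, [0, 0, 0], 0]]'

```text
time_s: 20.6
tool_pos: [574.5, 139.9, 53.3]
tool_rot: [-3.141, -0.001, 0.201]
wrist_force: [-3.0, 0.0, 12.4]
finger_gap: -0.004
grip_force: 6.1
```

>>> apply_moves --motion '[[0, [0, 0.002, -0.0001], 0], [0, [0, 0.003, 0], 0], [0, [0, 0.004, 0], 0], [0, [0, 0.004, 0], 0], [0, [0, 0.004, 0], 0]]'

```text
time_s: 21.1
tool_pos: [577.6, 124.5, 53.3]
tool_rot: [-3.14, -0.001, 0.202]
wrist_force: [-3.4, 2.6, 12.6]
finger_gap: 0.0
grip_force: 5.9
```

>>> apply_moves --motion '[[0, [0, 0.005, 0], 0], [0, [0, 0.006, 0], 0], [0, [0, 0.006, 0], 0], [0, [0, 0.006, 0], 0]]'

```text
time_s: 21.5
tool_pos: [582.1, 101.9, 53.3]
tool_rot: [-3.14, -0.0, 0.202]
wrist_force: [-4.6, 3.1, 11.4]
finger_gap: 0.0
grip_force: 6.0
```

>>> apply_moves --motion '[[0, [0, 0.006, 0], 0], [0, [0, 0.006, 0], 0], [0, [0, 0.006, 0], 0], [0, [0, 0.006, 0], 0], [0, [0, 0.006, 0], 0]]'

```text
time_s: 22.0
tool_pos: [588.0, 72.4, 53.3]
tool_rot: [-3.14, -0.0, 0.202]
wrist_force: [-3.9, 4.3, 12.2]
finger_gap: -0.001
grip_force: 6.1
```

>>> apply_moves --motion '[[0, [0, 0.006, 0], 0], [0, [0, 0.006, 0], 0], [0, [0, 0.006, 0], 0], [0, [0, 0.006, 0], 0]]'

```text
time_s: 22.4
tool_pos: [592.8, 48.8, 53.3]
tool_rot: [-3.14, -0.0, 0.202]
wrist_force: [-5.7, 3.4, 11.8]
finger_gap: 0.002
grip_force: 6.2
```

>>> apply_moves --motion '[[0, [-0.0005, 0.005, 0], 0], [0, [-0.0003, 0.005, 0], 0], [0, [0, 0.005, 0], 0], [0, [0, 0.005, 0], 0], [0, [0, 0.005, 0], 0]]'

```text
time_s: 22.9
tool_pos: [597.7, 24.3, 53.4]
tool_rot: [-3.14, -0.001, 0.202]
wrist_force: [-3.2, 3.7, 11.5]
finger_gap: -0.002
grip_force: 5.6
```

>>> apply_moves --motion '[[0, [0, 0.005, 0], 0], [0, [0, 0.003, 0], 0], [0, [0, 0.002, 0], 0], [0, [0, 0.002, 0], 0]]'

```text
time_s: 23.3
tool_pos: [600.1, 12.4, 53.4]
tool_rot: [-3.14, -0.001, 0.201]
wrist_force: [-2.1, 3.4, 10.6]
finger_gap: 0.003
grip_force: 5.6
```

>>> apply_moves --motion '[[0, [0, 0.002, 0], 0], [0, [0, 0.002, 0], 0], [0, [0, 0.002, 0], 0], [0, [0, 0.001, 0], 0], [0, [0, 0.001, 0], 0]]'

```text
time_s: 23.8
tool_pos: [601.6, 4.7, 53.4]
tool_rot: [-3.14, -0.001, 0.201]
wrist_force: [-3.3, 3.4, 10.2]
finger_gap: -0.003
grip_force: 5.6
```

>>> apply_moves --motion '[[0, [0, 0.001, 0], 0], [0, [0, 0.001, 0], 0], [0, [0, 0.001, 0], 0], [0, [0, 0.001, 0], 0], [0, [0, 0, 0], 0]]'

```text
time_s: 24.3
tool_pos: [602.6, 2.1, 53.4]
tool_rot: [-3.139, -0.002, 0.202]
wrist_force: [-2.4, 6.6, 11.4]
finger_gap: -0.002
grip_force: 5.5
```

Lateral force has risen to the slip level, so the lid is near or at its stop. One more small push, then lift and check.

>>> apply_moves --motion '[[0, [0, 0.001, 0], 0], [0, [0, 0.001, 0], 0], [0, [0, 0.001, 0], 0], [0, [0, 0.001, 0], 0], [0, [0, 0, 0], 0]]'

```text
time_s: 24.8
tool_pos: [603.7, -1.9, 53.4]
tool_rot: [-3.139, -0.002, 0.202]
wrist_force: [-2.1, 6.0, 9.5]
finger_gap: 0.005
grip_force: 5.2
```

>>> apply_moves --motion '[[0, [0, 0, -0.02], 0], [0, [0, 0, -0.04], 0], [0, [0, 0, -0.04], 0], [0, [0, -0.04, -0.04], 0], [0, [0, 0, 0], 0]]'

```text
time_s: 25.3
tool_pos: [597.7, 35.5, 192.6]
tool_rot: [-3.139, -0.008, 0.205]
wrist_force: [-0.3, 1.1, -0.5]
finger_gap: -0.001
grip_force: 0.0
```

```bash
python3 - <<'E'
from h import *
env.capture('top');env.capture('top')
c=env.capture('wrist'); s=env.observe();print(s['tool_pos'],s['wrist_force'],s['time_s'])
cv2.imwrite('pics/w7.png',cv2.resize(c['color'][80:330,60:460,::-1],None,fx=2,fy=2,interpolation=cv2.INTER_CUBIC))
E
```

```text
[595.50142615  30.19814897 187.50752689] [-0.8408269  -0.7348932  -0.52999178] 25.45
```

View pics/w7.png

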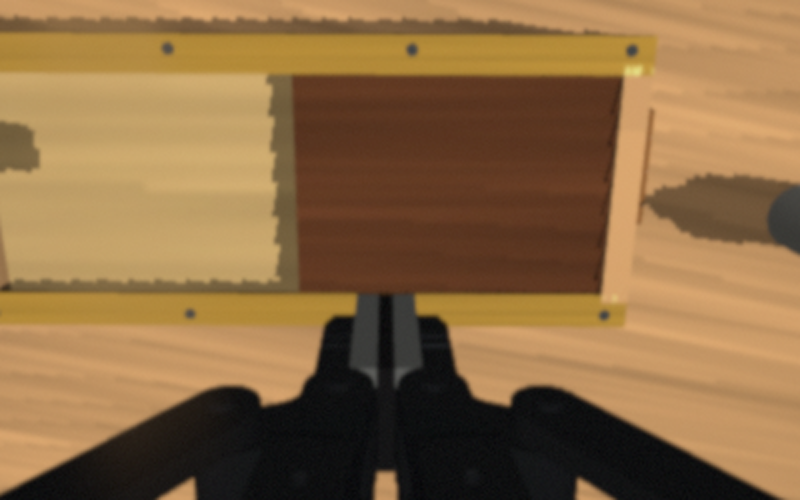

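The lid butts against the end wall at x≈610 with no gap and looks whole. The arm touches nothing, so I hand in.

```bash
python3 -c "
from bench import env
print(env.sign_off())"
```

```text
the job is handed in; nothing more can be done
None
```

I slid the lid open, stood the brass plane on its sole on the well floor, slid the lid fully shut again, and handed the job in at about 25 s; the sign-off returned no verdict.

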